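Take up three spoke nipples on a bare cart wheel with the T-wrench

ROBOT

A 6-joint arm with a two-finger parallel gripper is mounted at the origin on the work surface. World frame = base frame: x ahead of the robot, y to its left, z up, the work surface at z = 0. Lengths are in m, angles in rad, forces in N, time in s.
With the tool pointing down it reaches from about 0.4 to 0.825 m from the base axis. Payload 7 kg.
Tool frame: the origin (TCP) lies at the very end of the fingers, on their centre line; the grasp point (between the pads) lies 19 mm behind it (env.grip_point_offset is the distance from the TCP to the grasp point, in m); z points along the fingers, y is the line along which they close (so a half turn about z gives the same grasp; the last joint's range is limited). The gripper opens to 88 mm and grips with 3 to 60 N. Pads are 19 mm wide; open, the fingers measure 130 mm over their backs; the gripper's body (78 mm by 193 mm) begins 47 mm behind the grasp point.
Start: joints at [1.625, 0.359, 0.012, 0, -1.224, -0.288], TCP at [0.156, 0.657, 0.227] pointing down, gripper open.
Joint ranges: [-3.07, 3.07], [-1.43, 2.12], [-1.02, 1.25], [-3.03, 1.67], [-3.05, -0], [-3.03, 3.03]. Speed limits (rad/s): [2.39, 2.39, 3.01, 3.14, 3.14, 3.14].

INTERFACE

Orientations are given as a unit quaternion [x, y, z, w].
In Python, from station import env gives the robot as it stands. Calls block until the motion is done:
- env.goto(position, orientation): joint-space move of the TCP to a pose.
- env.movel(position, vel=0.15, orientation=None): straight line of the TCP; orientation=None keeps the orientation; vel is the mean speed in m/s.
- env.move_joints(angles): joint-space move.
- env.gripper_to(opening, grip_force=None): finger opening in m; grip_force is the grip in N (None keeps the last); returns when the fingers have stopped.
- env.dwell(seconds).
- env.inverse_kinematics(position, orientation): joint angles nearest the present ones, or None.
- env.get_state(): the state.
- env.get_image(name): name is "side" or "top" or "wrist"; returns the picture (400x640x3 uint8, blue, green, red); there is no depth.
- env.camera_model(name): a dict with "intrinsics" (3x3 intrinsics, pixels), "dist" ([k1, k2, p1, p2, k3] as OpenCV has them; the pictures are not rectified), "cam_to_world" (4x4, takes a point from camera to world coordinates). Camera axes: x right, y up, looking along -z (the intrinsics and any distortion apply to the point x, -y, -z); pixel columns grow to the right and rows downward; lengths in m; the calibration is good to about 2 mm. A picture is of the moment at which its call begins: read the wrist's pose just before it. camera_model takes no time and is no camera call; for the wrist camera it gives the pose at the moment of the call.
A pose or a line that the arm cannot do raises env.PlanningError and nothing moves.
- env.job_done(): hands the job in; it is judged then, once.
The state is a dict: "time": time; "q": joint angles; "joint_velocities": joint speeds; "effort": joint torques, N m; "tool_pos": TCP position; "eef_rot": TCP orientation; "force": force on the tool from outside, world axes, zero at the start; "torque": the same for the moment, N m; "grip_width": finger opening in m; "grip_force": force on a finger pad.
Only numpy, scipy, OpenCV 4.12 (cv2) and the standard library are available. Lean on these libraries where they do the work, as an engineer would, in place of code of your own. Each camera call takes 0.05 s, during which the arm holds its last target. There are 200 camera calls.

TASK

The bare cart wheel in the truing stand has a high spot at the three spokes marked with yellow paint. With the red-handled T-wrench on the nipple heads, tighten these three in order around the rim, starting at the one beside the valve hole: the first a quarter turn, the second two quarter turns, the third a quarter turn, clockwise as you look down the wrench; feel for the flats and press only gently. Leave the other nipples and the things on the bench alone, and stand the wrench back in its hole in the wooden block.

Things in the scene. Friction and masses are not known exactly. Their poses are not given: they have to be found in the camera images.
- stand: Green truing stand screwed to the bench, holding the wheel upright with its axle level. Base 160 by 220 by 10 mm; two uprights, 56 mm to either side of the rim's middle plane, end 142 mm above the bench. A rubber wedge keeps the wheel from turning under light loads. Origin: centre of the base's underside; own x along the axle, z up.
- wheel: Bare 12 inch cart wheel (tyre off, 16 spokes 22.5 degrees apart). Origin: middle of the hub; own x along the axle, the rim in the y-z plane. Rim: an open channel, 30 mm clear inside, floor at 96 mm radius, side flanges up to 106 mm. Brass nipple heads on the floor's middle line: head2 along own +z, head3 towards +y, head1 towards -y. The valve hole (black, 8 mm) is midway between heads A and 1.
- hub (a point): Middle of the hub, on the axle, 124 mm above the bench. The straight line from a head point to here is that nipple's axis, along which the wrench goes on.
- head1 (a point): Top centre of the first marked nipple's head (yellow paint on both flanges beside it, next to the valve hole), 105 mm from the hub; the point is fixed to the rim. Head: a 12 mm square 7 mm tall on the channel floor, and on it a round dome 2 mm high (11.8 mm across narrowing to 7 mm). How its square stands about the axis no reading tells: up to 40 degrees either way from square to the rim.
- head2 (a point): The same for the second marked nipple, the middle one of the three. All nipples turn stiffly (about 0.08 N m) and stay where they are left.
- head3 (a point): The same for the third marked nipple.
- nipple1 (a joint): Turn of the first marked nipple since the start, rad; 0 at the start, growing clockwise as seen from outside the rim looking towards the hub (tightening). A quarter turn is 1.571.
- nipple2 (a joint): The same for the second marked nipple; two quarter turns are 3.142.
- nipple3 (a joint): The same for the third marked nipple.
- nippleA (a joint): The same for the unmarked nipple before the first (beyond the valve hole); to be left alone.
- nippleB (a joint): The same for the unmarked nipple after the third; to be left alone.
- wrench: T-wrench, about 140 g, upright in the block. Origin: centre of the socket's mouth at its lower end; own z up the shaft. Socket 21.6 mm square outside (the same across, round, for 10 mm above), 13.6 mm square inside, 8 mm deep, sides along own x and y. Shaft 11 mm across. Red cross bar at the top: 66 mm long (own x), 16 mm wide (own y), 26 mm tall, 48 to 74 mm above the mouth.
- bar (a point): Middle of the wrench's cross bar, 61 mm above the mouth; gripped from above across its 16 mm width. On a head, when the squares disagree the mouth rests on the head's corners, 2 mm below the dome's top; when they agree within some 8 degrees (also the play either way) it drops 6 mm further, to 1 mm above the channel floor.
- block: Wooden tool block, 80 by 80 by 40 mm, screwed to the bench. Origin: centre of its underside, own z up.
- block_hole0 (a point): Centre of the block hole's mouth, 40 mm above the bench: a square hole 25.5 mm wide (sides along the block's x and y), 32 mm deep. The wrench's socket goes in here, at about the angle of the block (within 10 degrees, or a quarter turn from it); the wrench standing home has its mouth 32 mm below this point.
- tub: Grey tub with two small lugs at its rim, 150 mm across, 85 mm tall; to be left alone. Origin: centre of its underside.
- screwdriver: Screwdriver with a green handle, lying on the bench; to be left alone. Origin under its middle.
- drill: Grey and black cordless drill lying on its side; to be left alone. Origin under its barrel.

How it is judged:
By the outcome, as a careful person would: the job done as asked, in the order asked, and still so for the second after the job is handed in, with the robot touching nothing.
It also fails if it takes over 72 s, if anything falls off the work surface, if the arm or the gripper's body presses on something with over 40 N, if the wrist force passes 120 N, or if a joint passes its speed limit or range.

## Working session

There is one attempt and no reset: what is moved stays moved. The work goes in short steps, each a Python script; the robot and the scene stay as the last script left them, time stands still between calls to the robot, and variables do not carry over. Pictures are saved under pics/ and viewed, at most 10 in all, crops included, and the job is handed in when it is done.

```bash
ls; mkdir -p pics; python3 - <<'E'
from station import env
import cv2,numpy as np
for n in ("side","top","wrist"):
    cv2.imwrite(f"pics/{n}0.png",env.get_image(n))
    m=env.camera_model(n);print(n,np.round(m["intrinsics"],1).tolist(),m["dist"],np.round(m["cam_to_world"],3).tolist())
s=env.get_state();print(s["time"],s["eef_rot"],s["force"],env.grip_point_offset)
a=np.hstack([cv2.imread("pics/top0.png"),cv2.imread("pics/side0.png")])
E
```

```text
pics
side [[394.0, 0.0, 325.0], [0.0, 394.0, 196.3], [0.0, 0.0, 1.0]] [0.01462627 0.         0.         0.         0.        ] [[-0.922, 0.255, -0.292, 0.322], [-0.388, -0.575, 0.721, 0.721], [0.016, 0.777, 0.629, 0.794], [0.0, 0.0, 0.0, 1.0]]
top [[492.1, 0.0, 329.0], [0.0, 492.1, 204.9], [0.0, 0.0, 1.0]] [-0.11246449  0.          0.          0.          0.        ] [[-0.025, 0.992, -0.122, 0.415], [-1.0, -0.026, -0.004, -0.016], [-0.007, 0.122, 0.993, 1.754], [0.0, 0.0, 0.0, 1.0]]
wrist [[296.8, 0.0, 318.8], [0.0, 296.8, 202.1], [0.0, 0.0, 1.0]] [-0.02563205  0.          0.          0.          0.        ] [[-0.232, 0.942, 0.243, 0.222], [-0.973, -0.225, -0.056, 0.642], [0.002, -0.249, 0.968, 0.385], [0.0, 0.0, 0.0, 1.0]]
0.15 [ 9.93171154e-01 -1.16664662e-01 -6.55022567e-06  6.44135827e-04] [ 1.52769059  0.07812684 -0.55173514] 0.0188
```

View pics/top0.png

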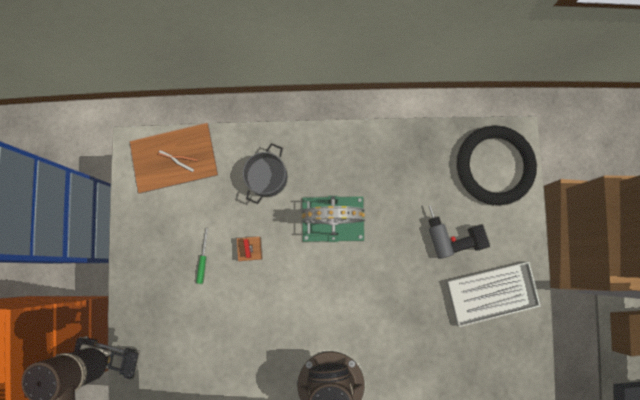

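View pics/side0.png

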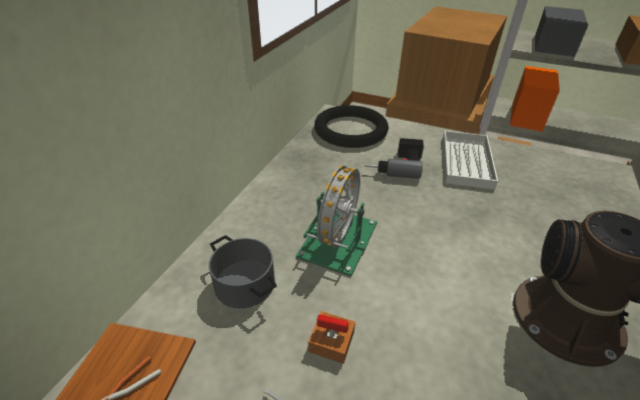

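```bash
cat > h.py <<'E'
from station import env
import cv2,numpy as np
from scipy.spatial.transform import Rotation as R
def ray(m,px):
    K=np.array(m["intrinsics"]);T=np.array(m["cam_to_world"])
    u=cv2.undistortPoints(np.array([[px]],float),K,np.array(m["dist"]))[0,0]
    d=T[:3,:3]@np.array([u[0],-u[1],-1]);return T[:3,3],d/np.linalg.norm(d)
def onz(m,px,z):
    o,d=ray(m,px);return o+d*(z-o[2])/d[2]
def proj(m,p):
    T=np.array(m["cam_to_world"]);c=T[:3,:3].T@(np.asarray(p)-T[:3,3]);c=c*[1,-1,-1]
    return cv2.projectPoints(c.reshape(1,1,3),np.zeros(3),np.zeros(3),np.array(m["intrinsics"]),np.array(m["dist"]))[0][0,0]
def quat(x,z=(0,0,-1)):
    z=np.array(z,float);z/=np.linalg.norm(z);x=np.array(x,float);x-=z*(x@z);x/=np.linalg.norm(x)
    return R.from_matrix(np.c_[x,np.cross(z,x),z]).as_quat()
def snap(n,f):
    m=env.camera_model(n);im=env.get_image(n);cv2.imwrite(f"pics/{f}.png",im);np.save(f"pics/{f}.npy",m,allow_pickle=True);return im,m
def load(f): return cv2.imread(f"pics/{f}.png"),np.load(f"pics/{f}.npy",allow_pickle=True).item()
E
python3 - <<'E'
from h import *
m=env.camera_model("top")
b=onz(m,(249,248),.04);w=onz(m,(333,214),.22);print(b,w, onz(m,(333,219),.01))
def go(p,yaw):
    q=quat((np.cos(yaw),np.sin(yaw),0));j=env.inverse_kinematics(p,q)
    print(yaw,j if j is None else np.round(j,2));env.goto(p,q)
for yaw in (0,np.pi/2,np.pi,-np.pi/2):
  for p in ((b[0],b[1],.2),(w[0],w[1],.3)):
    j=env.inverse_kinematics(p,quat((np.cos(yaw),np.sin(yaw),0)));print(round(yaw,2),None if j is None else np.round(j,2))
go((b[0]-.02,b[1],.2),0);print(env.get_state()["time"]);snap("wrist","blk")
go((w[0]-.01,w[1],.3),0);print(env.get_state()["time"]);snap("wrist","whl")
E
```

```text
[0.48128101 0.27313417 0.04      ] [ 0.57426154 -0.0222439   0.22      ] [ 0.57823546 -0.02260945  0.01      ]
0 [ 0.87  0.18 -0.3   0.   -1.09  0.7 ]
0 [ 0.3   0.15 -0.1   0.   -1.32  1.27]
1.57 [ 0.87  0.18 -0.3   0.   -1.09  2.27]
1.57 [ 0.3   0.15 -0.1   0.   -1.32  2.84]
3.14 [ 0.87  0.18 -0.3   0.   -1.09 -2.44]
3.14 [ 0.3   0.15 -0.1   0.   -1.32 -1.87]
-1.57 [ 0.87  0.18 -0.3   0.   -1.09 -0.87]
-1.57 [ 0.3   0.15 -0.1   0.   -1.32 -0.3 ]
0 [ 0.9   0.15 -0.33  0.   -1.09  0.67]
1.9333
0 [ 0.31  0.14 -0.12  0.   -1.32  1.26]
3.225
```

```bash
python3 -c "
import cv2
cv2.imwrite('pics/both.png',__import__('numpy').vstack([cv2.imread('pics/blk.png')[100:400],cv2.imread('pics/whl.png')[100:400]]))"
```

```text
(no output)
```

View pics/both.png

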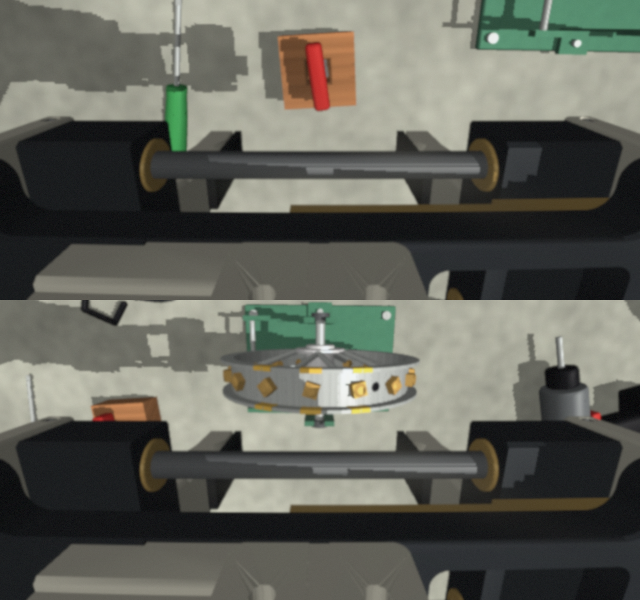

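```bash
python3 - <<'E'
from h import *
im,m=load("whl")
c=cv2.resize(im[140:225,215:425],None,fx=3.8,fy=3.8,interpolation=cv2.INTER_CUBIC)
im2,m2=load("blk")
c2=cv2.resize(im2[125:215,220:430],None,fx=3.8,fy=3.8*.75,interpolation=cv2.INTER_CUBIC)
cv2.imwrite("pics/zoom.png",np.vstack([c,c2])[:600])
h=cv2.cvtColor(im,cv2.COLOR_BGR2HSV);mask=cv2.inRange(h,(8,110,60),(32,255,255));mask[:140]=0;mask[225:]=0;mask[:,:215]=0;mask[:,425:]=0
n,l,s,ce=cv2.connectedComponentsWithStats(mask)
for i in range(1,n):
    if s[i,4]>15: print(s[i],ce[i].round(1),h[l==i].mean(0).round())
h=cv2.cvtColor(im2,cv2.COLOR_BGR2HSV);sub=np.zeros(h.shape[:2],np.uint8);sub[125:215,260:380]=255
red=cv2.inRange(h,(0,190,90),(4,255,255))|cv2.inRange(h,(174,190,90),(180,255,255));red&=sub
blk=cv2.inRange(h,(0,90,60),(20,255,255))&sub
for k,z,name in((red,.082,"bar"),(blk,.04,"blk")):
    k=max(cv2.findContours(k,0,1)[0],key=cv2.contourArea);r=cv2.minAreaRect(k);bx=cv2.boxPoints(r)
    W=np.array([onz(m2,p,z)[:2] for p in bx]);print(name,r,W.mean(0).round(4),[np.round(np.linalg.norm(W[i]-W[i-1]),4) for i in range(4)],[np.degrees(np.arctan2(*(W[i]-W[i-1])[::-1])).round(1) for i in range(4)])
E
```

```text
[344 161   7   6  29] [347.3 163.7] [ 19. 128. 116.]
[253 162  29   9 118] [265.6 166.4] [ 21. 141. 132.]
[300 167  22   6 107] [310.2 169.7] [ 22. 149. 188.]
[353 166  19   6  90] [362.5 168.7] [ 27. 137. 203.]
[224 168  20  22 237] [234. 179.] [ 19. 133. 116.]
[406 169   9  18 124] [410.1 178.1] [ 19. 135. 179.]
[387 177  14  17 171] [393.5 184.6] [ 19. 135. 168.]
[258 179  18  17 184] [266.4 186.7] [ 19. 134. 123.]
[303 182  16  17 181] [310.5 189.7] [ 19. 134. 148.]
[351 182  16  15 195] [358.1 188.9] [ 21. 132. 201.]
[255 203  20   8 103] [264.  206.1] [ 21. 145. 132.]
[300 207  21   8 130] [310.2 210.5] [ 21. 145. 136.]
[351 206  19   7 103] [360. 209.] [ 26. 137. 196.]
bar ((314.4469299316406, 171.2035369873047), (56.20857238769531, 14.30158805847168), 86.18592071533203) [0.4862 0.2785] [np.float64(0.0532), np.float64(0.0131), np.float64(0.0531), np.float64(0.0138)] [np.float64(3.3), np.float64(-86.2), np.float64(-176.0), np.float64(94.0)]
blk ((316.7230529785156, 171.2991180419922), (77.75020599365234, 75.4442138671875), 87.79740142822266) [0.4791 0.2767] [np.float64(0.0849), np.float64(0.0791), np.float64(0.0847), np.float64(0.0844)] [np.float64(0.4), np.float64(-87.8), np.float64(-176.1), np.float64(92.3)]
```

View pics/zoom.png

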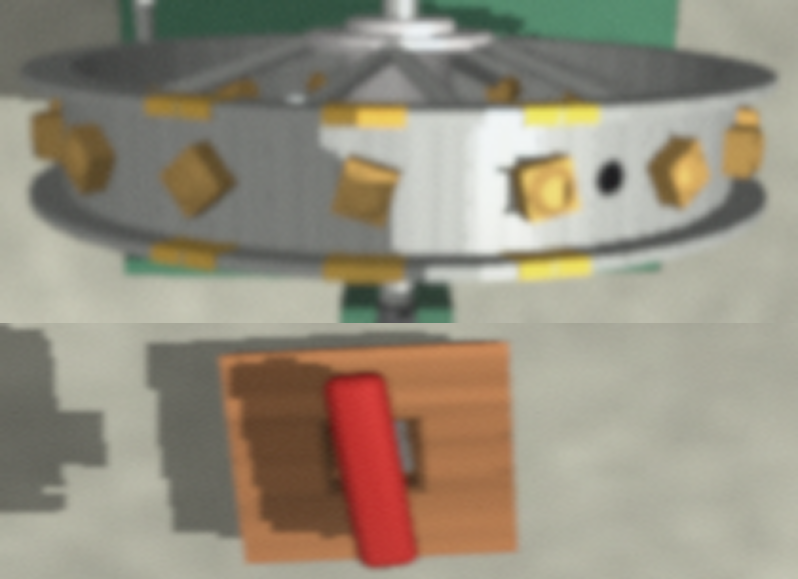

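```bash
cat >> h.py <<'E'
from scipy.optimize import least_squares
def wheelpt(p,k,r,ax=0):  # k-th spoke from head2 (+ towards +y)
    hx,hy,yaw,roll=p;a=roll+k*np.pi/8
    return np.array([hx,hy,.124])+R.from_euler('z',yaw).apply([ax,r*np.sin(a),r*np.cos(a)])
def brass(im,m):
    h=cv2.cvtColor(im,cv2.COLOR_BGR2HSV);mask=cv2.inRange(h,(8,110,60),(32,255,255))
    n,l,s,ce=cv2.connectedComponentsWithStats(mask);return ce[1:][s[1:,4]>60]
def fitwheel(im,m,p0,ks=(-2,-1,0,1)):
    ce=brass(im,m);p=p0
    for _ in range(3):
        t=[min(ce,key=lambda c:np.linalg.norm(c-proj(m,wheelpt(p,k,.100)))) for k in ks]
        s=least_squares(lambda q:np.concatenate([proj(m,wheelpt(q,k,.100))-c for k,c in zip(ks,t)]),p);p=s.x
    return p,s.fun
def blockbar(im,m,c):
    u=proj(m,[*c,.05]).astype(int);h=cv2.cvtColor(im,cv2.COLOR_BGR2HSV);sub=np.zeros(h.shape[:2],np.uint8)
    sub[max(u[1]-55,0):u[1]+55,u[0]-58:u[0]+58]=255
    red=cv2.inRange(h,(0,195,80),(8,255,255))|cv2.inRange(h,(172,195,80),(180,255,255))
    blk=cv2.inRange(h,(0,90,40),(20,255,255))|red;out=[]
    for k,z in((red,.082),(blk,.04)):
        k=max(cv2.findContours(k&sub,0,1)[0],key=cv2.contourArea)[:,0]
        W=np.array([onz(m,q,z)[:2] for q in k.astype(float)],np.float32);r=cv2.minAreaRect(W);out.append((np.round(r[0],4),np.round(r[1],4),round((r[2]+45)%90-45,1)))
    return out
E
python3 - <<'E'
from h import *
p0=[.575,-.022,0,0]
im,m=load("whl");p,f=fitwheel(im,m,p0);print(p.round(4),f.round(1))
print(blockbar(*load("blk"),(.48,.275)))
q=quat((-1,0,0))
env.goto((.585,-.022,.3),q);im,m=snap("wrist","whl2");print(env.get_state()["time"])
p2,f2=fitwheel(im,m,p);print(p2.round(4),f2.round(1))
env.goto((.5,.277,.2),q);im,m=snap("wrist","blk2");print(env.get_state()["time"]);print(blockbar(im,m,(.48,.275)))
E
```

```text
[ 0.5808 -0.0223 -0.006   0.0805] [-0.   0.1 -0.3 -0.1  0.1 -0.   0.1  0. ]
[(array([0.4954, 0.2836]), array([0.0037, 0.0074]), -0.3), (array([0.479 , 0.2759]), array([0.0845, 0.08  ]), 3.5)]
5.9667
[ 0.5811 -0.022  -0.0106  0.0763] [ 0.1  0.1  0.1 -0.2  0.1  0.  -0.2  0. ]
7.2583
[(array([0.4507, 0.2778]), array([0.0026, 0.0013]), -44.6), (array([0.4819, 0.2761]), array([0.0834, 0.0802]), 3.5)]
```

```bash
python3 - <<'E'
from h import *
for f in("blk","blk2"):
    im,m=load(f);u=proj(m,[.482,.277,.08]).astype(int);h=cv2.cvtColor(im,cv2.COLOR_BGR2HSV);print(u,h[u[1],u[0]-8:u[0]+9:4].tolist())
    b,g,r=cv2.split(im.astype(int));red=((r>110)&(g<0.4*r)&(b<.4*r)).astype(np.uint8)
    red[:,:u[0]-40]=0;red[:,u[0]+40:]=0;red[:u[1]-60]=0;red[u[1]+60:]=0
    k=max(cv2.findContours(red,0,1)[0],key=cv2.contourArea)[:,0]
    W=np.array([onz(m,q,.082)[:2] for q in k.astype(float)],np.float32);R_=cv2.minAreaRect(W);print(R_)
E
```

```text
[316 175] [[8, 162, 93], [1, 196, 172], [1, 191, 194], [1, 188, 203], [1, 182, 178]]
((0.48154908418655396, 0.2756936550140381), (0.06348873674869537, 0.015256749466061592), 8.964518547058105)
[318 177] [[2, 192, 157], [1, 190, 199], [1, 191, 194], [1, 193, 180], [4, 164, 95]]
((0.4792935252189636, 0.2753099799156189), (0.06354288756847382, 0.01550326682627201), 7.971924304962158)
```

```bash
cat >> h.py <<'E'
P=[.58095,-.02215,-.0083,.0784]
def axis(k): return (wheelpt(P,k,.1)-wheelpt(P,k,0))/.1
def pose(k,th,r,off=(0,0)):
    n=axis(k);ax=R.from_euler('z',P[2]).apply([1,0,0]);x=R.from_rotvec(n*np.radians(th)).apply(ax)
    return wheelpt(P,k,r+.0422)+off[0]*ax+off[1]*np.cross(n,ax),quat(x,-n)
def sense(k,tare=0):
    s=env.get_state();n=axis(k);ax=R.from_euler('z',P[2]).apply([1,0,0]);t=np.cross(n,ax);F=s["force"]
    T=np.array(s["torque"]);return np.array([F@n,F@ax,F@t,T@n*100])-tare,s
E
python3 - <<'E'
from h import *
a=np.radians(8.5);q=quat((np.cos(a),np.sin(a),0))
env.goto((.4804,.2755,.12),q);env.movel((.4804,.2755,.0502),vel=.12)
env.gripper_to(.010,30);s=env.get_state();print(s["time"],s["grip_width"],s["grip_force"],s["force"])
env.movel((.4804,.2755,.20),vel=.15);env.goto((.4804,.2755,.33),q);s=env.get_state();print(s["time"],s["grip_width"],s["force"],s["torque"])
p,qq=pose(-1,29,.135);print(np.round(env.inverse_kinematics(p,qq),2));env.goto(p,qq)
p,qq=pose(-1,29,.110);env.movel(p,vel=.06);env.dwell(.1)
print(env.get_state()["time"],[sense(-1)[0].round(2) for _ in range(3)]);t0=sense(-1)[0]
snap("wrist","h1")
for r in np.arange(.108,.0995,-.0007):
    env.movel(pose(-1,29,r)[0],vel=.02);f,s=sense(-1,t0);print(round(r,4),f.round(2),round(s["time"],2))
    if f[0]>4:break
E
```

```text
11.8667 0.015807816466439736 29.996806383132935 [ 0.13077827 -0.01340184 -1.21467676]
13.6 0.01577161372449679 [ 0.03763354  0.54899945 -2.05018412] [-0.0239212   0.0153148  -0.02012809]
[-0.02  0.23  0.07 -0.32 -1.42  2.14]
15.6667 [array([-1.52, -0.94, -0.74,  0.56]), array([-1.52, -0.94, -0.74,  0.56]), array([-1.52, -0.94, -0.74,  0.56])]
0.108 [-0.03  0.51 -0.33  0.43] 15.97
0.1073 [0.27 1.5  0.99 0.49] 16.22
0.1066 [ 0.16  0.57 -0.31 -0.61] 16.47
0.1059 [-0.9   0.63  0.29  2.9 ] 16.72
0.1052 [-0.67  1.39  0.29 -1.2 ] 16.97
0.1045 [0.27 1.18 0.61 4.14] 17.22
0.1038 [-0.32  1.18 -0.15  4.83] 17.47
0.1031 [-0.65  0.78 -0.19  4.62] 17.72
0.1024 [1.11 0.64 1.17 0.74] 17.97
0.1017 [ 4.86  0.07  0.94 -3.12] 18.22
```

```bash
cat >> h.py <<'E'
def seek(k,th,r,t0,off=(0,0),step=3,span=60):
    """rotate clockwise under gentle press until the socket drops; returns angle, depth"""
    th0=th
    while th0-th<span:
        th-=step;env.goto(*pose(k,th,r,off));f,s=sense(k,t0);print("th",th,f.round(1),round(s["time"],2))
        if f[0]<2.2:
            env.movel(pose(k,th,r-.0015,off)[0],vel=.02);f,s=sense(k,t0);print(" r",round(r-.0015,4),f.round(1))
            if f[0]<3.5:
                env.movel(pose(k,th,.0988,off)[0],vel=.02);f,s=sense(k,t0);print(" down",f.round(1),round(s["time"],2))
                if f[0]<7: return th,True
                return th,False
            if f[0]<8:r-=.0004
            env.movel(pose(k,th,r,off)[0],vel=.02)
    return th,False
E
python3 - <<'E'
from h import *
t0=np.array([-1.5,-.5,-.5,.5])
print(seek(-1,29,.1017,t0,span=36))
E
```

```text
th 26 [ 0.7  0.9 -2.5  7.5] 18.47
 r 0.1002 [ 0.2  1.2 -2.7 -5.2]
 down [ 2.   0.5 -3.8 -2.6] 18.97
(26, True)
```

```bash
cat >> h.py <<'E'
def avg(k,t0,n=6):
    v=[]
    for _ in range(n): env.dwell(.02);v.append(sense(k,t0)[0])
    return np.mean(v,0),np.std(v,0)
E
python3 - <<'E'
from h import *
t0=np.array([-1.5,-.5,-.5,.5]);off=(0,-.0006)
env.movel(pose(-1,26,.0982,off)[0],vel=.02)
for th in (26,21,16,12,8,4,0):
    env.goto(*pose(-1,th,.0982,off));f,sd=avg(-1,t0);print(th,f.round(1),sd.round(1),round(env.get_state()["time"],2))
E
```

```text
26 [ 3.7  0.1 -1.2 -2.6] [0.5 0.2 0.4 2.9] 19.57
21 [ 0.3  0.7 -0.8 -0.5] [0.6 0.6 0.5 2.2] 19.92
16 [-0.2  0.7  0.1 -0.8] [0.3 0.6 0.3 2.6] 20.27
12 [-0.4  0.9  0.1  1. ] [0.2 0.3 0.5 2.8] 20.62
8 [ 0.   0.3  0.1 -0.7] [0.7 0.4 0.4 3.4] 20.97
4 [-0.1  0.3 -0.2  1.4] [0.5 0.6 0.4 3.2] 21.32
0 [ 0.1  0.2 -0.   4.5] [0.6 0.3 0.3 2.4] 21.67
```

```bash
python3 - <<'E'
from h import *
t0=np.array([-1.5,-.5,-.5,.5]);off=(0,-.0006)
for th in (-4,-8,-30,-60,-80):
    env.goto(*pose(-1,th,.0982,off));f,sd=avg(-1,t0);print(th,f.round(1),sd.round(1),round(env.get_state()["time"],2))
E
```

```text
-4 [-0.   0.3 -0.4  5.9] [0.3 0.4 0.5 3.2] 22.02
-8 [-0.2  0.2 -0.9  7.1] [0.4 0.5 0.7 3.3] 22.37
-30 [-0.   0.2 -1.2  3.4] [0.6 0.5 0.4 2.4] 22.93
-60 [-0.3 -0.  -1.5  4.5] [0.5 0.4 0.3 2.4] 23.59
-80 [-0.5  0.5 -1.9  3.4] [0.6 0.4 0.4 2.6] 24.12
```

```bash
python3 - <<'E'
from h import *
t0=np.array([-1.5,-.5,-.5,.5]);off=(0,-.0006)
env.goto(*pose(-1,-90,.0982,off));f,sd=avg(-1,t0,4);print(f.round(1))
env.goto(*pose(-1,-81,.0982,off));f,sd=avg(-1,t0,4);print(f.round(1))
env.movel(pose(-1,-81,.125,off)[0],vel=.06);print(env.get_state()["time"],sense(-1,t0)[0].round(1))
off=(0,-.0004)
env.goto(*pose(0,0,.13,off));snap("wrist","h2");
env.movel(pose(0,0,.106,off)[0],vel=.06);t0=avg(0,0,8)[0];print(t0.round(2),round(env.get_state()["time"],2));np.save("t2.npy",t0)
for r in np.arange(.1035,.0995,-.0007):
    env.movel(pose(0,0,r,off)[0],vel=.02);f,s=sense(0,t0);print(round(r,4),f.round(2),round(s["time"],2))
    if f[0]>3:break
E
```

```text
[-0.3 -0.3 -2.   5.6]
[ 0.1  0.4 -0.3 -0.9]
25.4167 [-0.8  0.5  0.5 -1.8]
[-1.54  0.29  0.64  0.22] 27.06
0.1035 [ 0.89 -0.24 -0.23 -2.03] 27.33
0.1028 [ 0.22 -0.04  0.65  0.62] 27.58
0.1021 [ 1.83 -0.72 -0.31  1.2 ] 27.83
0.1014 [ 0.31 -0.06 -2.95 -0.78] 28.08
0.1007 [ 2.39 -1.15 -2.36 -3.1 ] 28.33
0.1 [ 5.32 -0.65 -2.69 -1.4 ] 28.58
```

View pics/h2.png

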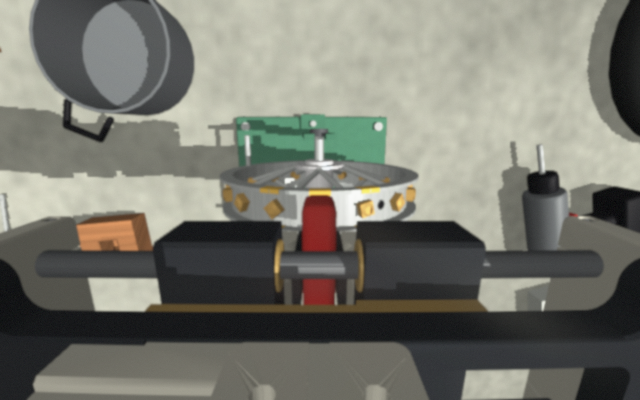

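```bash
python3 - <<'E'
from h import *
t0=np.load("t2.npy");off=(-.0001,-.001)
env.movel(pose(0,0,.1012,off)[0],vel=.02);print(avg(0,t0,4)[0].round(1))
for th in (-3,-6,-9,-12):
    env.goto(*pose(0,th,.1004,off));f,sd=avg(0,t0,4);print(th,f.round(1),round(env.get_state()["time"],2))
    if f[0]<1.2:break
env.movel(pose(0,th,.0988,off)[0],vel=.02);print(avg(0,t0,4)[0].round(1),round(env.get_state()["time"],2))
E
```

```text
[-3.   1.7 -0.3 -4.7]
-3 [-2.1  1.3 -0.5 -3.6] 29.22
[ 1.7  0.5  1.  -4. ] 29.53
```

```bash
python3 - <<'E'
from h import *
t0=np.load("t2.npy");off=(-.0001,-.0009)
for th in (-8,-14,-18,-21,-24,-27,-31,-35):
    env.goto(*pose(0,th,.0982,off));f,sd=avg(0,t0,9);print(th,f.round(1),round(env.get_state()["time"],2))
E
```

```text
-8 [ 0.2  0.3  0.2 -1.9] 29.93
-14 [-0.  -0.5 -0.7 -0.6] 30.33
-18 [-0.1  0.1 -0.5  1.1] 30.73
-21 [-0.1 -0.3 -0.4  0.5] 31.13
-24 [-0.2 -0.3 -0.2 -0.1] 31.53
-27 [-0.5 -0.1 -0.2  3. ] 31.93
-31 [-0.4 -0.1  0.2  2. ] 32.33
-35 [-0.5 -0.2  0.4  4. ] 32.73
```

```bash
python3 - <<'E'
from h import *
t0=np.load("t2.npy");off=(-.0001,-.0009)
for th in (-70,-105,-140,-175,-206):
    env.goto(*pose(0,th,.0982,off))
print(avg(0,t0,6)[0].round(1));
env.goto(*pose(0,-196,.0982,off));print(avg(0,t0,4)[0].round(1))
env.movel(pose(0,-196,.13,off)[0],vel=.07);print(env.get_state()["time"],env.get_state()["q"].round(2),sense(0,t0)[0].round(1))
th=-46;off=(0,-.0008);print(np.round(env.inverse_kinematics(*pose(1,th,.135,off)),2))
env.goto(*pose(0,-120,.135,off));env.goto(*pose(1,th,.135,off));snap("wrist","h3")
env.movel(pose(1,th,.106,off)[0],vel=.06);t0=avg(1,0,8)[0];print(t0.round(2),round(env.get_state()["time"],2));np.save("t3.npy",t0)
for r in np.arange(.1031,.0988,-.0008):
    env.movel(pose(1,th,r,off)[0],vel=.02);f=avg(1,t0,3)[0];print(round(r,4),f.round(2),round(env.get_state()["time"],2))
    if f[0]>3:break
E
```

```text
[ 0.8 -1.2  0.4  1.4]
[-0.3 -0.4 -0.8  0.6]
36.9167 [ 0.37  0.17 -0.12  0.08 -1.31 -2.25] [-0.9  0.4  0.  -5. ]
[ 0.66  0.27 -0.23  0.37 -1.39 -0.03]
[-1.85 -0.1   0.59 -1.58] 39.8
0.1031 [-0.47  0.25  0.45  2.16] 40.14
0.1023 [ 0.38  0.42  0.28 -0.24] 40.44
0.1015 [ 0.44  0.09  0.42 -1.28] 40.74
0.1007 [0.09 0.32 0.27 2.56] 41.04
0.0999 [0.37 0.11 0.18 0.42] 41.34
0.0991 [ 0.61  0.25  0.49 -0.99] 41.64
```

```bash
python3 - <<'E'
from h import *
t0=np.load("t3.npy");off=(0,-.0008)
for th in (-50,-55,-59,-62,-65,-68,-72):
    env.goto(*pose(1,th,.0982,off));f,sd=avg(1,t0,9);print(th,f.round(1),round(env.get_state()["time"],2))
# compare squares of heads 1,2 before/after: crops
a=load("whl")[0][140:225,215:425];b=load("h3")[0][130:260,200:440]
cv2.imwrite("pics/cmp.png",np.vstack([cv2.resize(a,(720,291),interpolation=2),cv2.resize(b,(540,292),interpolation=2).copy() if 0 else cv2.resize(b,(720,300),interpolation=2)]))
E
```

```text
-50 [0.1 0.3 0.5 1.8] 42.04
-55 [0.4 0.3 0.4 1.4] 42.44
-59 [ 0.2  0.4 -0.1  0.9] 42.84
-62 [ 0.4  0.2 -0.4  6.8] 43.24
-65 [ 0.4  0.3 -0.7  8.2] 43.64
-68 [ 0.2 -0.1 -1.1  5.5] 44.04
-72 [ 0.1  0.  -0.7  7.1] 44.44
```

View pics/cmp.png

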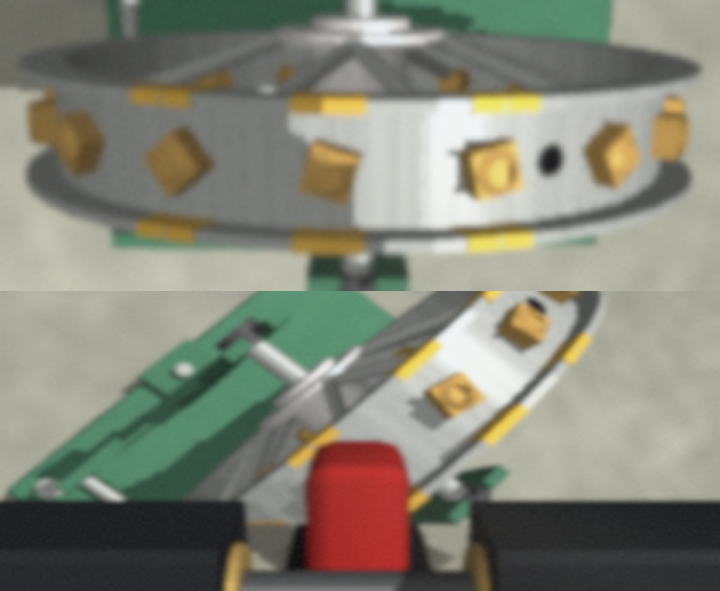

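```bash
python3 - <<'E'
from h import *
t0=np.load("t3.npy");off=(0,-.0008)
for th in (-100,-130,-152):
    env.goto(*pose(1,th,.0982,off))
print(avg(1,t0,6)[0].round(1));
env.goto(*pose(1,-142,.0982,off));print(avg(1,t0,4)[0].round(1))
env.movel(pose(1,-142,.14,off)[0],vel=.08);print(env.get_state()["time"],sense(1,t0)[0].round(1))
env.goto((.625,-.022,.325),quat((-1,0,0)));im,m=snap("wrist","whl3");print(env.get_state()["time"])
p,f=fitwheel(im,m,P);print(np.round(p,4),f.round(1))
def crop(im,m):
    u=proj(m,wheelpt(P,0,.1)).astype(int);return cv2.resize(im[u[1]-35:u[1]+35,u[0]-90:u[0]+90],(760,296),interpolation=2)
cv2.imwrite("pics/cmp2.png",np.vstack([crop(*load("whl2")),crop(im,m)]))
E
```

```text
[ 1.2 -0.9 -1.5 -2.4]
[ 0.6 -1.   0.6 -1.9]
47.1417 [-0.6  0.8 -0.3 -6.7]
47.75
[ 0.5807 -0.0221 -0.0108  0.0812] [ 0.   0.1  0.  -0.2 -0.   0.  -0.   0.1]
```

View pics/cmp2.png

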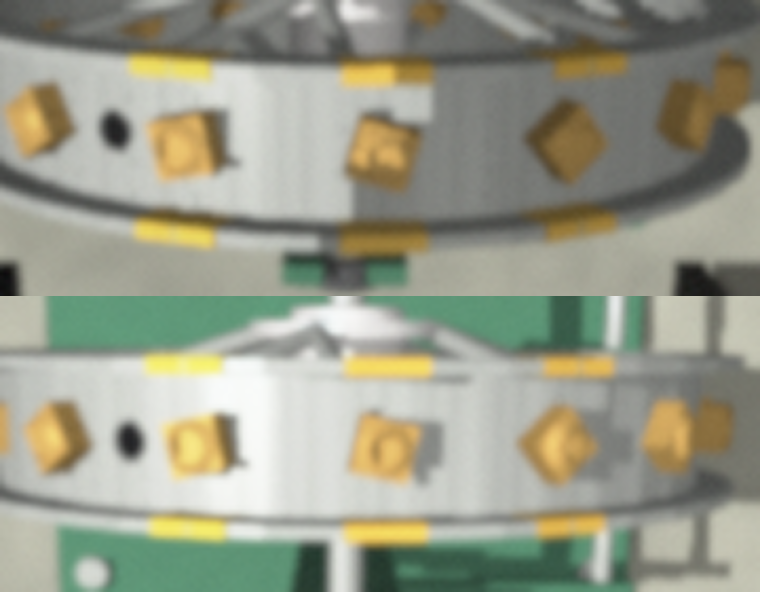

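```bash
python3 - <<'E'
from h import *
a=np.radians(3.5+180);q=quat((np.cos(a),np.sin(a),0));x,y=.4804,.2757
env.goto((x,y,.30),q);env.goto((x,y,.095),q);env.dwell(.1)
F=lambda:np.mean([(env.dwell(.02),env.get_state()["force"])[1] for _ in range(4)],0)
f0=F();print(env.get_state()["time"],f0.round(1))
for z in (.084,.079,.074,.066,.058,.052,.0505):
    env.movel((x,y,z),vel=.05);f=F()-f0;print(z,f.round(1),round(env.get_state()["time"],2))
    if f[2]>6:break
E
```

```text
50.0083 [-0.  -0.4 -1.4]
0.084 [ 0.1  0.5 -0.1] 50.44
0.079 [-0.   0.5 -0.4] 50.76
0.074 [-0.2  0.  -0.3] 51.08
0.066 [-0.1  0.9 -0.2] 51.45
0.058 [-0.1  0.3 -0.1] 51.83
0.052 [ 0.5  0.4 -0.4] 52.16
0.0505 [-0.   0.4 -0. ] 52.48
```

```bash
python3 - <<'E'
from h import *
x,y=.4804,.2757
env.movel((x,y,.0498),vel=.03)
env.gripper_to(.05);print(env.get_state()["time"])
env.movel((x,y,.13),vel=.1);a=np.radians(183.5);env.goto((x+.02,y,.2),quat((np.cos(a),np.sin(a),0)));im,m=snap("wrist","end");print(env.get_state()["time"])
u=proj(m,[x,y,.05]).astype(int);cv2.imwrite("pics/endc.png",cv2.resize(im[u[1]-60:u[1]+60,u[0]-100:u[0]+100],(800,480)))
E
```

```text
53.5083
54.9
```

View pics/endc.png

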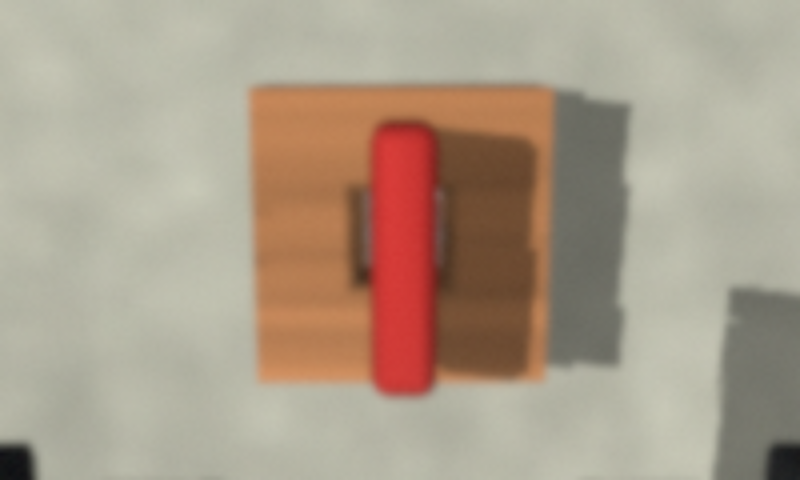

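The picture shows the wrench upright in its hole, square to the block (bar centre at about (403, 257) in the crop), with the gripper clear of it.

```bash
python3 -c "
from station import env
print(env.job_done())"
```

```text
the job is handed in; nothing more can be done
None
```

I tightened the three marked nipples in order (one, two and one quarter turns, each good to a few degrees judging by the camera and the feel of the flats), stood the wrench back in its block, and handed the job in at about 55 s.

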